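Clear the staining bench: reagents, specimens and marker each to their own holder

TASK

Clear the staining bench by sorting the five things left out in front of the analyser to where each kind belongs: the brown stain bottle into the large empty well and the small black-capped oil bottle into the small well of the green caddy, the two orange-lidded specimen cups into the two holes of the blue carrier (one in each, either way), and the red-capped marker flat in the white pen tray. Bottles and cups stay upright all the time, are set down rather than dropped, and end standing on the bottoms of their wells; leave the white blue-capped bottle that is already in the caddy as it stands.

Things in the scene. Friction and masses are not known exactly. Their poses are not given: they have to be found in the camera images.
- stain_bottle_mid (a point): Brown stain bottle with a dark blue cap, standing on the worktop, 113 mm tall, 0.16 kg. Body round, 51 mm diameter, straight from the foot up to about 75 mm, then a shoulder; cap 32 mm diameter from 94 mm up. The point is on its axis half-way up, 56 mm above its foot; its z is the bottle's axis, up.
- oil_bottle_mid (a point): Small brown dropper bottle of oil with a tall black tapering cap, standing on the worktop, 96 mm tall, 0.05 kg. Glass body round, 33 mm diameter, straight up to 42 mm, then a sloping shoulder to 58 mm, cap at most 23 mm diameter above; hold it by the straight glass. The point is on its axis half-way up, 48 mm above its foot; its z is up.
- cup_a_mid (a point): Specimen cup with an orange screw lid (fixed), standing on the worktop, 66 mm tall, 0.04 kg. Body 41 mm diameter at the foot widening to 47 mm under the lid; the lid is 53 mm diameter, from 52 to 66 mm above the foot. The point is on its axis half-way up, 33 mm above its foot; its z is up.
- cup_b_mid (a point): The second specimen cup, the same in shape, size and look as the first (another such cup far to the left, out of reach, belongs to the place and is not meant). The tall white analyser stands close behind these five things, its front face at x = 0.62 m and 0.53 m high, from y = -0.06 to 0.47 m: pass in front of it. The point is on its axis half-way up, 33 mm above its foot; its z is up.
- marker_mid (a point): White marker pen with a red cap, lying on the worktop, 135 mm long (along its y), a round 17 mm body 16 mm high as it lies, 0.015 kg; grasp across the body at its middle. The point is at its middle, on its axis, 8 mm above the worktop.
- stain_caddy: Green moulded caddy, a fixed block 192 mm long (its x), 78 mm wide (its y), 28 mm high, on a foot flange 3 mm wider. Origin: centre of its underside, on the worktop. Three round wells along y = 0, floors 6 mm above the worktop: large, 65 mm diameter, at x = -3 mm for the stain bottle; small, 47 mm, at x = -66 mm for the oil bottle; the third, 53 mm, at x = +62 mm, holds the white bottle.
- white_bottle_mid (a point): White reagent bottle with a blue cap, 48 mm diameter, 87 mm tall, already standing loose in the third well of the caddy; not to be moved. The point is on its axis, half-way up; its z is up.
- specimen_carrier: Blue coated carrier, fixed, 158 mm long (its x) by 80 mm wide (its y): a base shelf whose top is 4 mm above the worktop and a 5 mm deck, top at 30 mm, with two round holes of 62 mm diameter centred at x = -36 mm and x = +36 mm, y = 0; end plates 38 mm high. A cup stands on the base shelf through a hole. Origin: centre of its underside, on the worktop.
- pen_tray: Shallow white plastic pen tray, fixed, 180 mm long (its x) by 90 mm wide (its y), wall 2 mm, 14 mm high (16 mm with its rim), floor 2 mm thick. Origin: centre of its underside, on the worktop.

How it is judged:
By the outcome, as a careful person would: the job done as asked, in the order asked, and still so for the second after the job is handed in, with the robot touching nothing.
It also fails if it takes over 131 s, if anything falls off the work surface, if the arm or the gripper's body presses on something with over 40 N, if the wrist force passes 120 N, or if a joint passes its speed limit or range.

ROBOT

A 6-joint arm with a two-finger parallel gripper is mounted at the origin on a cart in front of the work surface, level with it; the furniture and walls round the work are solid. World frame = base frame: x ahead of the robot, y to its left, z up, the work surface at z = 0. Lengths are in m, angles in rad, forces in N, time in s.
With the tool pointing down it reaches from about 0.4 to 0.925 m from the base axis. Payload 12.5 kg.
Tool frame: the origin (TCP) lies between the finger pads; the fingertips stand 11 mm ahead of it and the grasp point (between the pads) lies 8 mm behind it; z points along the fingers, y is the line along which they close (so a half turn about z gives the same grasp; the last joint's range is limited). The gripper opens to 95 mm and grips with 3 to 60 N. Pads are 20 mm wide; open, the fingers measure 119 mm over their backs; the gripper's body (75 mm by 180 mm) begins 59 mm behind the grasp point.
Start: joints at [-1.221, 0.491, 1.559, -0, 1.092, -0.106], TCP at [0.275, -0.561, 0.226] pointing down, gripper open.
Joint ranges: [-3.1, 3.1], [-0.84, 2.19], [0.05, 2.79], [-1.13, 4.28], [0.06, 2.93], [-2.69, 2.69]. Speed limits (rad/s): [2.22, 2.22, 2.79, 3.14, 3.14, 3.14].

INTERFACE

Orientations are given as a unit quaternion [x, y, z, w].
In Python, from plant import arm gives the robot as it stands.
- The arm moves only by the shell command python3 -m handwheel 'ROWS'. ROWS is a JSON object of lists of equal length, an entry for each row: "turn": the turn, a rotation vector about the world's x, y, z in degrees, a list of three; "offset": the shift along the world's x, y, z in mm, a list of three; "claw": the finger opening in mm, from 0 to 95.1. A call has 1 to 8 rows; each row is the pose to reach, as a shift and turn from the pose commanded when the call began; what a row does not reach only later rows make up. A row lasts 1/10 s, in which the tool goes at most 50 mm and 8.59 degrees, less where a joint would pass 70% of its speed; a pose out of reach is approached as far as the arm can. A call with a gripper value outside its range is refused whole. The fingers move at their own pace and stop on an object; the grip force is fixed at half the most. Time passes only in rows, so rows that repeat a pose let the fingers close. It gives the time, the measured TCP pose, the force, the opening and the grip force at its end, in the units of the state.
- arm.observe(): the state, without advancing time (a new reading comes with each control period).
- arm.get_image(name): name is "scene" or "top"; returns a dict with "color" (384x512x3 uint8, red, green, blue), "K" (3x3 intrinsics, pixels), "distortion" ([k1, k2, p1, p2, k3] as OpenCV has them; the pictures are not rectified), "world_from_camera" (4x4, takes a point from camera to world coordinates). Camera axes: x right, y up, looking along -z (the intrinsics and any distortion apply to the point x, -y, -z); pixel columns grow to the right and rows downward; lengths in m; the calibration is good to about 2 mm. A picture is of the moment at which its call begins. There is no depth.
- arm.job_done(): hands the job in; it is judged then, once.
The state is a dict: "time_s": time; "joint_positions": joint angles; "dq": joint speeds; "joint_torque": joint torques, N m; "position": TCP position; "ee_rot": TCP orientation; "ft_force": force on the tool from outside, world axes, zero at the start; "moment": the same for the moment, N m; "grip_width": finger opening in m; "gripper_force": force on a finger pad.
Only numpy, scipy, OpenCV 4.12 (cv2) and the standard library are available. Lean on these libraries where they do the work, as an engineer would, in place of code of your own. Each camera call takes 0.05 s, during which the arm holds its last target. There are 200 camera calls.

## Working session

There is one attempt and no reset: what is moved stays moved. The work goes in short steps, Python scripts to look and compute and a shell command to move; the robot and the scene stay as the last step left them, time stands still between calls to the robot, and variables do not carry over. Pictures are saved under pics/ and viewed, at most 14 in all, crops included, and the job is handed in when it is done.

```bash
ls; mkdir -p pics; python3 - <<'E'
from plant import arm
import cv2
print(arm.observe())
for n in("scene","top"):
    d=arm.get_image(n); cv2.imwrite(f"pics/{n}0.png",cv2.resize(d["color"][:,:,::-1],(800,600),interpolation=cv2.INTER_CUBIC)); print(d["K"],d["distortion"],d["world_from_camera"])
E
```

```text
pics
{'time_s': 0.0, 'joint_positions': array([-1.22059541e+00,  4.91549152e-01,  1.55947923e+00, -2.78939848e-05,
        1.09167819e+00, -1.05559782e-01]), 'dq': array([-7.21744722e-04, -1.16799600e-03,  6.70136502e-04,  1.66908540e-03,
        9.10624927e-05,  1.58485788e-03]), 'joint_torque': array([ 2.48950535e-03, -6.12642288e+01, -2.58184201e+01,  6.93940488e-02,
        4.81785228e-02, -7.82958637e-05]), 'position': array([ 0.27504471, -0.5609576 ,  0.22505795]), 'ee_rot': array([ 9.74145835e-01,  2.25919414e-01, -8.02384666e-05, -5.51288899e-04]), 'ft_force': array([-1.03236162, -0.37447559,  0.03104272]), 'moment': array([-0.03165353,  0.04076182,  0.02530809]), 'gripper_force': 0.0, 'grip_width': 0.09496011273370561}
[[446.23914116   0.         259.80262858]
 [  0.         446.23914116 187.64497836]
 [  0.           0.           1.        ]] [0.02821264 0.         0.         0.         0.        ] [[-0.62298418  0.48386783 -0.61462398 -0.30630542]
 [-0.78223101 -0.38303268  0.49132536  0.64445735]
 [ 0.00231547  0.78686586  0.61711972  0.90252163]
 [ 0.          0.          0.          1.        ]]
[[380.59256455   0.         253.68635889]
 [  0.         380.59256455 194.11509736]
 [  0.           0.           1.        ]] [-0.06722287  0.          0.          0.          0.        ] [[ 0.01870669  0.98673239 -0.16127383  0.3110181 ]
 [-0.99979934  0.01961726  0.00405552 -0.02434636]
 [ 0.00716546  0.1611656   0.98690136  1.20053709]
 [ 0.          0.          0.          1.        ]]
```

View pics/scene0.png

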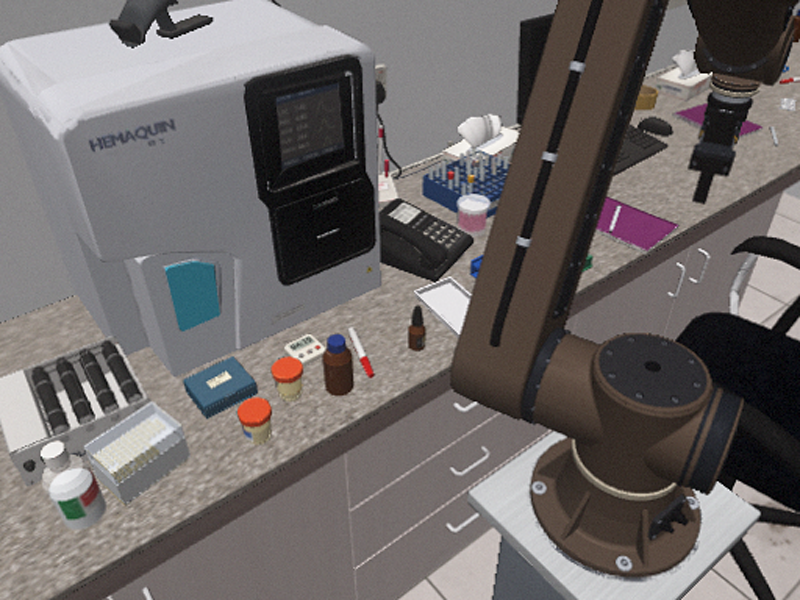

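View pics/top0.png

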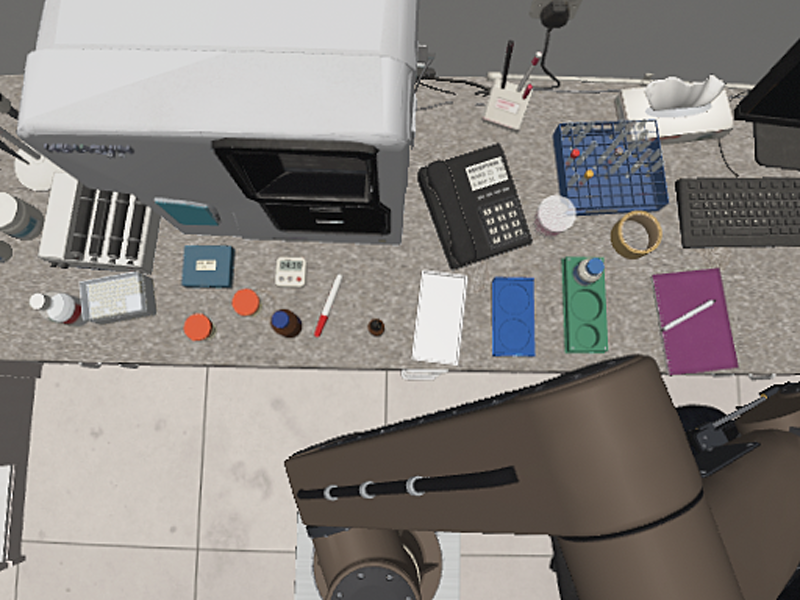

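The scene picture shows the five things in front of the analyser; in the top picture (800x600) stain is at (286,323), oil (376,327), cups (245,302) and (198,327), marker (328,305), tray (440,317), carrier (513,317) and caddy (586,305).

```bash
cat > h.py <<'E'
import numpy as np, cv2
from plant import arm
def cast(d,px,z):
    px=np.array(px,float).reshape(-1,1,2)
    u=cv2.undistortPoints(px,d["K"],np.array(d["distortion"]))[:,0]
    T=d["world_from_camera"]; r=np.c_[u[:,0],-u[:,1],-np.ones(len(u))]@T[:3,:3].T
    return T[:3,3]+r*((z-T[2,3])/r[:,2])[:,None]
def blobs(img,lo,hi,roi,amin=15,n=3):
    hsv=cv2.cvtColor(img,cv2.COLOR_RGB2HSV); m=cv2.inRange(hsv,np.array(lo),np.array(hi))
    k=np.zeros_like(m); x0,y0,x1,y1=roi; k[y0:y1,x0:x1]=m[y0:y1,x0:x1]
    c=[c for c in cv2.findContours(k,cv2.RETR_EXTERNAL,cv2.CHAIN_APPROX_NONE)[0] if cv2.contourArea(c)>=amin]
    return sorted(c,key=lambda c:-cv2.contourArea(c))[:n]
def cen(c):
    m=cv2.moments(c); return np.array([m["m10"],m["m01"]])/m["m00"]
E
python3 - <<'E'
from h import *
np.set_printoptions(precision=4,suppress=True)
t=arm.get_image("top"); s=arm.get_image("scene"); T=t["color"]; S=s["color"]
def box(name,cs,z,d=t):
    for c in cs:
        P=cast(d,c.reshape(-1,2),z)[:,:2]*1000
        r=cv2.minAreaRect(P.astype(np.float32)); print(name,"px",cen(c),"rect mm",np.round(r[0],1),np.round(r[1],1),round(r[2],1),"cen",np.round(cast(d,cen(c),z)[0,:2],4))
box("lidT",blobs(T,(3,150,120),(13,255,255),(110,170,180,225)),.066)
box("lidS",blobs(S,(3,150,120),(13,255,255),(140,215,210,290),n=2),.066,s)
box("capT",blobs(T,(105,120,50),(130,255,255),(165,190,200,225)),.113)
box("capS",blobs(S,(105,120,50),(130,255,255),(200,205,240,235)),.108,s)
box("oilT",blobs(T,(0,0,0),(179,255,75),(225,195,255,225)),.05)
box("oilS",blobs(S,(0,0,0),(179,255,75),(255,190,280,230)),.048,s)
box("red",blobs(T,(172,130,90),(179,255,255),(195,165,225,222))+blobs(T,(0,150,90),(3,255,255),(195,165,225,222)),.008)
box("white",blobs(T,(0,0,185),(179,45,255),(203,170,222,215)),.008)
box("tray",blobs(T,(0,0,195),(179,30,255),(255,165,305,240)),.014)
box("carr",blobs(T,(100,120,60),(118,255,255),(305,165,350,240)),.030)
box("caddy",blobs(T,(60,90,40),(85,255,255),(355,155,395,232)),.028)
cv2.imwrite("pics/crop.png",cv2.resize(T[155:235,110:400,::-1],None,fx=2.75,fy=2.75,interpolation=cv2.INTER_CUBIC))
E
```

```text
lidT px [156.7179 193.0835] rect mm [494. 264.] [49.5 48.8] 3.2 cen [0.4937 0.2648]
lidT px [126.0168 209.0647] rect mm [444.1 354.7] [48.7 48.3] 47.9 cen [0.4431 0.3553]
lidS px [162.1479 263.2518] rect mm [438.8 359.5] [52.3 56.3] 51.4 cen [0.4391 0.3595]
lidS px [183.054 236.17 ] rect mm [489.7 267.8] [50.2 62. ] 60.1 cen [0.4899 0.2692]
capT px [179.0582 204.217 ] rect mm [455.6 186.2] [29.2 28.4] 47.1 cen [0.4549 0.186 ]
capS px [214.8162 219.6414] rect mm [451.9 189.5] [26.5 44. ] 56.5 cen [0.4516 0.1904]
oilT px [241.0165 209.2342] rect mm [450.8  10.2] [27.6 27.4] 1.1 cen [0.4517 0.0086]
oilS px [266.6831 211.4754] rect mm [453.3  11.7] [ 26.  120.7] 50.3 cen [0.4446 0.0183]
red px [204.9469 207.628 ] rect mm [458.5 123.6] [12.1 41.9] 73.8 cen [0.4596 0.1238]
white px [211.8805 188.5609] rect mm [522.2 103.8] [11.4 87.5] 70.5 cen [0.5212 0.1041]
tray px [280.7053 203.8617] rect mm [ 480.6 -115.9] [ 93.1 185. ] 84.0 cen [ 0.4755 -0.1149]
tray px [266.875 238.   ] rect mm [368.  -85.6] [ 6.2 87. ] 1.1 cen [ 0.3677 -0.0727]
carr px [327.9026 202.6236] rect mm [ 481.3 -261.8] [ 82.5 156.6] 89.6 cen [ 0.48  -0.261]
caddy px [373.307  200.2514] rect mm [ 508.5 -407.2] [191.6  86.2] 0.8 cen [ 0.4906 -0.4053]
```

View pics/crop.png

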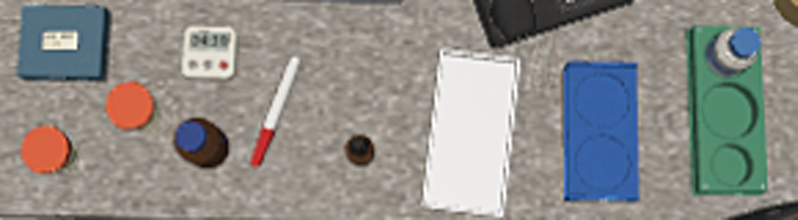

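The crop shows the cup lids, the stain cap, the marker tilted about -17°, the tray tilted about -6°, and the wells of carrier and caddy nearly along world x. All positions agree with the given sizes to a few mm. I'll move above the stain bottle first.

```bash
python3 -m handwheel '{"turn":[[0,0,-8],[0,0,-16],[0,0,-24],[0,0,-26],[0,0,-26],[0,0,-26],[0,0,-26],[0,0,-26]],"offset":[[40,30,5],[80,60,10],[120,90,15],[150,130,20],[170,170,25],[180,220,25],[180,270,25],[180,320,25]],"claw":[70,70,70,70,70,70,70,70]}'
python3 -m handwheel '{"turn":[[0,0,0],[0,0,0],[0,0,0],[0,0,0],[0,0,0],[0,0,0],[0,0,0],[0,0,0]],"offset":[[0,50,0],[0,100,0],[0,150,0],[0,200,0],[0,250,0],[0,300,0],[0,350,0],[0,400,0]],"claw":[70,70,70,70,70,70,70,70]}'
```

```text
time_s: 1.0
position: [0.455, -0.2401, 0.2504]
ee_rot: [1.0, 0.001, -0.0, -0.0]
ft_force: [1.1, -0.2, 0.5]
grip_width: 0.0701
gripper_force: 0.0
time_s: 1.8
position: [0.4547, 0.1599, 0.2508]
ee_rot: [1.0, 0.001, 0.0, 0.0]
ft_force: [0.9, -0.6, 0.5]
grip_width: 0.0699
gripper_force: 0.0
```

```bash
python3 - <<'E'
from h import *
t=arm.get_image("top"); s=arm.get_image("scene")
cv2.imwrite("pics/s1.png",cv2.resize(s["color"][90:240,230:480,::-1],None,fx=3.2,fy=3.2,interpolation=cv2.INTER_CUBIC))
cv2.imwrite("pics/t1.png",cv2.resize(t["color"][150:240,260:400,::-1],None,fx=5.5,fy=5.5,interpolation=cv2.INTER_CUBIC))
E
```

```text
(no output)
```

View pics/s1.png

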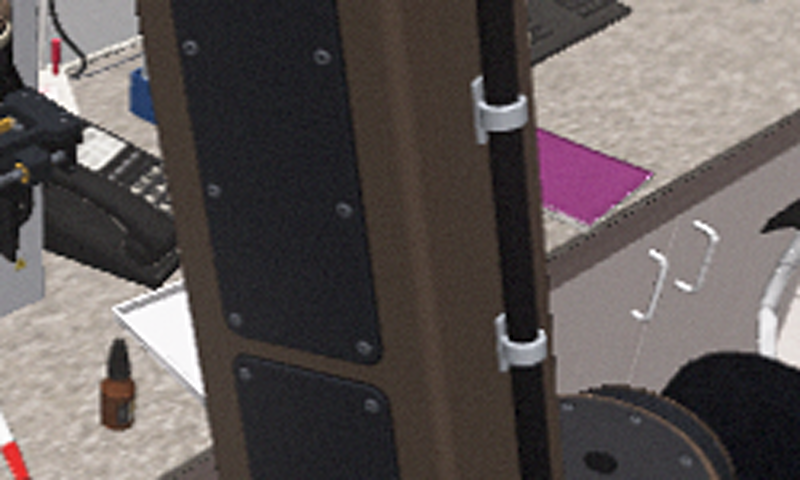

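View pics/t1.png

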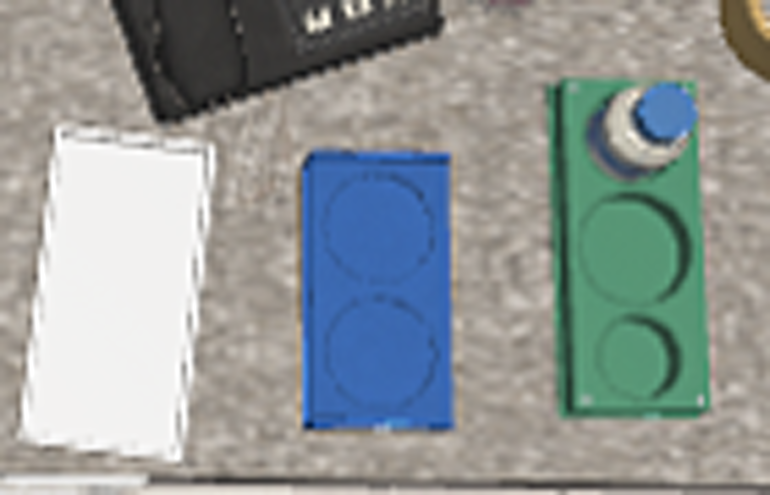

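The scene view of the wells is blocked by the arm. The top crop shows the large well at (635,249), the small one at (638,357), and the carrier holes at (380,228) and (381,352).

```bash
python3 - <<'E'
from h import *
t=arm.get_image("top"); np.set_printoptions(precision=4,suppress=True)
f=lambda L,z: cast(t,[((x+.5)/5.5-.5+260,(y+.5)/5.5-.5+150) for x,y in L],z)[:,:2]
print("wells c",f([(635.5,249),(638,357)],.028)); print("well L edges",f([(579,249),(692,249),(635,192),(635,307)],.028))
C=f([(565,80),(693,82),(573,411),(707,408)],.028); print("caddy corners",C,C.mean(0))
print("holes",f([(380,228),(381,352)],.03)); C=f([(303,163),(449,163),(303,425),(453,427)],.03); print(C,C.mean(0))
C=f([(60,130),(213,145),(183,460),(22,438)],.016);print("tray",C,C.mean(0))
s=arm.get_image("scene")
print("oil foot", cast(s,[((118+.5)/3.2-.5+230,(424+.5)/3.2-.5+90)],0), "body mid",cast(s,[((118+.5)/3.2-.5+230,(402+.5)/3.2-.5+90)],.021))
print("oil top cap", f([],0) if 0 else cast(t,[(240.9,208.1)],.096))
E
```

```text
wells c [[ 0.5078 -0.4117]
 [ 0.4457 -0.4112]]
well L edges [[ 0.5072 -0.3789]
 [ 0.5085 -0.4447]
 [ 0.5411 -0.4125]
 [ 0.4743 -0.4103]]
caddy corners [[ 0.6063 -0.3736]
 [ 0.607  -0.4491]
 [ 0.4144 -0.3729]
 [ 0.4173 -0.4501]] [ 0.5112 -0.4114]
holes [[ 0.5167 -0.2639]
 [ 0.4457 -0.2636]]
[[ 0.5536 -0.2201]
 [ 0.5553 -0.3043]
 [ 0.4037 -0.2191]
 [ 0.4041 -0.3038]] [ 0.4792 -0.2618]
tray [[ 0.573  -0.0815]
 [ 0.566  -0.1702]
 [ 0.3838 -0.1533]
 [ 0.3946 -0.0621]] [ 0.4794 -0.1168]
oil foot [[ 0.4496  0.0141 -0.    ]] body mid [[0.4553 0.0097 0.021 ]]
oil top cap [[0.4494 0.0077 0.096 ]]
```

```bash
python3 -m handwheel '{"turn":[[0,0,0],[0,0,0],[0,0,0],[0,0,0],[0,0,0],[0,0,0],[0,0,0],[0,0,0]],"offset":[[0,27,-20],[0,27,-65],[0,27,-110],[0,27,-150],[0,27,-180],[0,27,-196],[0,27,-196],[0,27,-196]],"claw":[70,70,70,70,70,70,70,45]}'
python3 -m handwheel '{"turn":[[0,0,0],[0,0,0],[0,0,0],[0,0,0]],"offset":[[0,0,0],[0,0,0],[0,0,0],[0,0,0]],"claw":[45,45,45,45]}'
```

```text
time_s: 2.8
position: [0.4556, 0.1838, 0.0551]
ee_rot: [1.0, 0.0, -0.0, 0.0]
ft_force: [1.1, -0.0, 0.1]
grip_width: 0.0661
gripper_force: 0.0
time_s: 3.2
position: [0.4558, 0.1849, 0.0557]
ee_rot: [1.0, 0.001, 0.001, -0.0]
ft_force: [1.9, -1.5, 7.4]
grip_width: 0.0504
gripper_force: 30.0
```

```bash
python3 -m handwheel '{"turn":[[0,0,0],[0,0,0],[0,0,0],[0,0,0],[0,0,0],[0,0,0],[0,0,0],[0,0,0]],"offset":[[0,0,15],[0,0,40],[0,0,75],[0,0,110],[0,0,140],[0,-20,150],[0,-50,150],[0,-90,150]],"claw":[45,45,45,45,45,45,45,45]}'
python3 -m handwheel '{"turn":[[0,0,0],[0,0,0],[0,0,0],[0,0,0],[0,0,0],[0,0,0],[0,0,0],[0,0,0]],"offset":[[5,-45,0],[10,-90,0],[20,-135,0],[30,-180,0],[40,-225,0],[50,-270,0],[53,-315,0],[53,-360,0]],"claw":[45,45,45,45,45,45,45,45]}'
python3 -m handwheel '{"turn":[[0,0,0],[0,0,0],[0,0,0],[0,0,0],[0,0,0],[0,0,0]],"offset":[[0,-45,0],[0,-85,0],[0,-120,0],[0,-140,0],[0,-148,0],[0,-148,0]],"claw":[45,45,45,45,45,45]}'
python3 - <<'E'
from h import *
t=arm.get_image("top");s=arm.get_image("scene")
cv2.imwrite("pics/t2.png",cv2.resize(t["color"][140:240,310:430,::-1],None,fx=4,fy=4,interpolation=cv2.INTER_CUBIC))
a=cv2.imread("pics/t2.png"); b=cv2.resize(s["color"][50:200,350:470,::-1],(320,400),interpolation=cv2.INTER_CUBIC)
cv2.imwrite("pics/t2.png",np.hstack([a,b]))
E
```

```text
time_s: 4.0
position: [0.4549, 0.0946, 0.2054]
ee_rot: [1.0, 0.002, 0.001, -0.0]
ft_force: [0.2, -1.0, -1.1]
grip_width: 0.0501
gripper_force: 30.0
time_s: 4.8
position: [0.508, -0.267, 0.2049]
ee_rot: [1.0, 0.001, 0.0, 0.0]
ft_force: [0.2, 1.1, -1.3]
grip_width: 0.0499
gripper_force: 30.0
time_s: 5.4
position: [0.5078, -0.4134, 0.2044]
ee_rot: [1.0, 0.001, -0.0, -0.0]
ft_force: [0.6, 0.9, -2.4]
grip_width: 0.05
gripper_force: 30.0
```

View pics/t2.png

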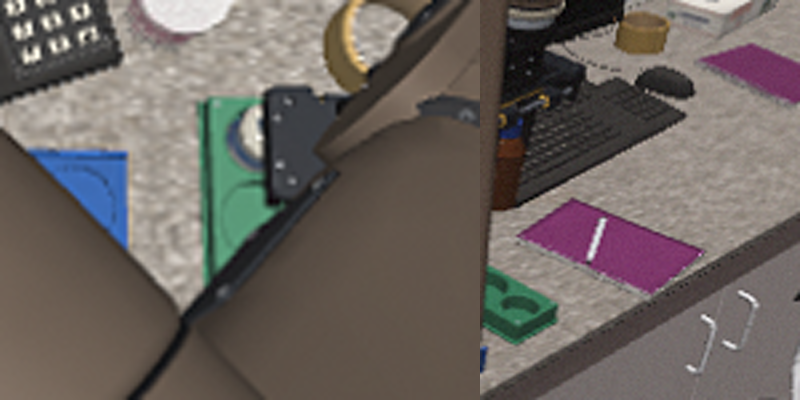

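The picture shows the bottle held over the caddy, the near small well in the scene view at crop (515,308), and the bottle's right edge at crop x≈524, row 190.

```bash
python3 - <<'E'
from h import *
np.set_printoptions(precision=4,suppress=True)
s=arm.get_image("scene")
print("small well",cast(s,[(350+35/2.667,50+308/2.667)],.028))
S=s["color"]
for r in (118,120,122,124):
    print(r,[tuple(int(v) for v in S[r,c]) for c in range(358,372)])
P=arm.observe()["position"]
for r,c in((121,366.3),):
    a=cast(s,[(c,r)],.1)[0];b=cast(s,[(c,r)],.2)[0];u=(b-a)[:2];u/=np.linalg.norm(u);n=np.array([u[1],-u[0]])
    d=lambda x:abs(np.dot(np.array([x,P[1]])-a[:2],n))*1000
    print("P",P,[(x,round(d(P[0]+x/1000),1)) for x in range(-10,11,2)])
E
```

```text
small well [[ 0.4426 -0.402   0.028 ]]
118 [(51, 30, 22), (50, 30, 18), (50, 31, 20), (50, 30, 22), (48, 27, 22), (42, 25, 20), (33, 28, 21), (38, 35, 38), (33, 32, 30), (43, 38, 38), (55, 53, 50), (62, 56, 57), (58, 55, 51), (59, 54, 55)]
120 [(54, 32, 17), (56, 32, 24), (45, 27, 18), (47, 30, 21), (41, 26, 18), (41, 26, 18), (58, 48, 43), (67, 60, 57), (57, 51, 50), (57, 51, 50), (56, 55, 53), (59, 57, 57), (61, 56, 57), (56, 56, 53)]
122 [(52, 29, 19), (54, 30, 24), (48, 25, 21), (46, 26, 19), (43, 28, 16), (55, 38, 32), (62, 53, 44), (57, 55, 53), (58, 55, 55), (53, 53, 50), (58, 52, 51), (58, 52, 51), (41, 41, 40), (32, 27, 24)]
124 [(55, 33, 25), (52, 31, 23), (44, 31, 23), (51, 34, 24), (45, 31, 22), (43, 37, 32), (59, 56, 56), (54, 50, 50), (49, 45, 47), (39, 32, 35), (20, 17, 20), (17, 15, 19), (90, 82, 72), (141, 131, 117)]
P [ 0.5083 -0.4119  0.2048] [(-10, np.float64(24.6)), (-8, np.float64(26.2)), (-6, np.float64(27.8)), (-4, np.float64(29.4)), (-2, np.float64(31.0)), (0, np.float64(32.6)), (2, np.float64(34.2)), (4, np.float64(35.9)), (6, np.float64(37.5)), (8, np.float64(39.1)), (10, np.float64(40.7))]
```

```bash
python3 - <<'E'
from h import *
s=arm.get_image("scene")
cv2.imwrite("pics/s3.png",cv2.resize(s["color"][140:185,345:385,::-1],None,fx=12,fy=12,interpolation=cv2.INTER_CUBIC))
E
```

```text
(no output)
```

View pics/s3.png

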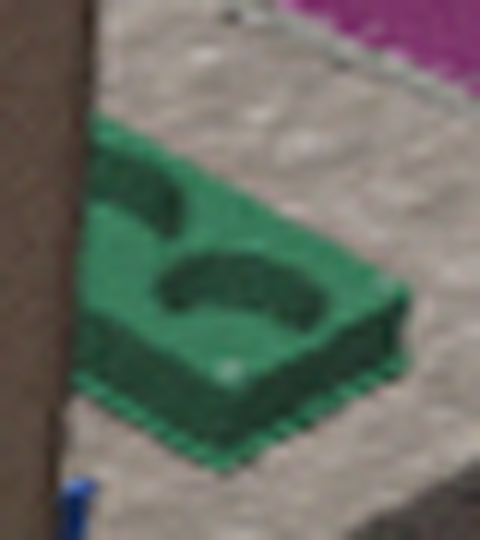

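The crop shows the small well between x=155 and 330 with its top at 247 (centre about (242,300)), and the caddy top's near corners at (230,380) and (405,293).

```bash
python3 - <<'E'
from h import *
s=arm.get_image("scene");np.set_printoptions(precision=4,suppress=True)
print(cast(s,[((x+.5)/12-.5+345,(y+.5)/12-.5+140) for x,y in [(242,300),(230,385),(408,293)]],.028))
E
```

```text
[[ 0.443  -0.4105  0.028 ]
 [ 0.4177 -0.3765  0.028 ]
 [ 0.4161 -0.4499  0.028 ]]
```

```bash
python3 -m handwheel '{"turn":[[0,0,0],[0,0,0],[0,0,0],[0,0,0],[0,0,0],[0,0,0],[0,0,0],[0,0,0]],"offset":[[-1,0,-30],[-1,0,-65],[-1,0,-95],[-1,0,-115],[-1,0,-127],[-1,0,-134],[-1,0,-139],[-1,0,-141]],"claw":[45,45,45,45,45,45,45,45]}'
python3 -m handwheel '{"turn":[[0,0,0],[0,0,0],[0,0,0]],"offset":[[0,0,-1],[0,0,-2],[0,0,-2]],"claw":[45,45,45]}'
```

```text
time_s: 6.45
position: [0.5074, -0.4132, 0.064]
ee_rot: [1.0, 0.001, 0.0, 0.0]
ft_force: [-0.2, 0.2, -0.9]
grip_width: 0.0499
gripper_force: 30.0
time_s: 6.75
position: [0.5072, -0.4133, 0.062]
ee_rot: [1.0, 0.001, 0.0, 0.0]
ft_force: [0.7, 0.3, -1.2]
grip_width: 0.0504
gripper_force: 30.0
```

```bash
python3 -m handwheel '{"turn":[[0,0,0],[0,0,0]],"offset":[[0,0,-1],[0,0,-1]],"claw":[45,45]}'
python3 -m handwheel '{"turn":[[0,0,0],[0,0,0]],"offset":[[0,0,-1],[0,0,-1]],"claw":[45,45]}'
```

```text
time_s: 6.95
position: [0.5074, -0.4133, 0.0618]
ee_rot: [1.0, 0.001, 0.0, 0.0]
ft_force: [-2.4, 1.6, 7.2]
grip_width: 0.0503
gripper_force: 30.0
time_s: 7.15
position: [0.5075, -0.4133, 0.0617]
ee_rot: [1.0, 0.001, 0.001, 0.001]
ft_force: [-2.7, 4.0, 14.5]
grip_width: 0.0501
gripper_force: 30.0
```

```bash
python3 -m handwheel '{"turn":[[0,0,0],[0,0,0],[0,0,0],[0,0,0],[0,0,0],[0,0,0]],"offset":[[0,0,1.5],[0,0,1.5],[0,0,1.5],[0,0,1.5],[0,0,1.5],[0,0,1.5]],"claw":[52,58,70,80,80,80]}'
python3 -m handwheel '{"turn":[[0,0,0],[0,0,0],[0,0,0],[0,0,0],[0,0,0],[0,0,0],[0,0,0],[0,0,0]],"offset":[[0,0,15],[0,0,50],[0,0,90],[0,0,130],[-15,40,155],[-25,90,160],[-35,140,160],[-45,190,160]],"claw":[80,80,80,80,80,80,80,80]}'
python3 -m handwheel '{"turn":[[0,0,0],[0,0,0],[0,0,0],[0,0,0],[0,0,0],[0,0,0],[0,0,0]],"offset":[[-11,45,0],[-11,90,0],[-11,135,0],[-11,180,0],[-11,212,0],[-11,230,0],[-11,230,0]],"claw":[80,80,80,80,80,80,80]}'
python3 - <<'E'
from h import *
t=arm.get_image("top"); print(arm.observe()["position"])
cv2.imwrite("pics/t4.png",cv2.resize(t["color"][140:240,200:400,::-1],None,fx=4,fy=4,interpolation=cv2.INTER_CUBIC))
E
```

```text
time_s: 7.75
position: [0.5071, -0.4132, 0.061]
ee_rot: [1.0, 0.001, -0.0, -0.0]
ft_force: [-0.2, 0.1, -0.4]
grip_width: 0.0792
gripper_force: 0.0
time_s: 8.55
position: [0.462, -0.2247, 0.2225]
ee_rot: [1.0, 0.001, 0.001, 0.001]
ft_force: [1.5, -0.2, 0.5]
grip_width: 0.0799
gripper_force: 0.0
time_s: 9.25
position: [0.4516, 0.0054, 0.2222]
ee_rot: [1.0, 0.002, 0.001, 0.0]
ft_force: [0.9, -0.8, 0.4]
grip_width: 0.0798
gripper_force: 0.0
[0.45177402 0.00434215 0.22202607]
```

View pics/t4.png

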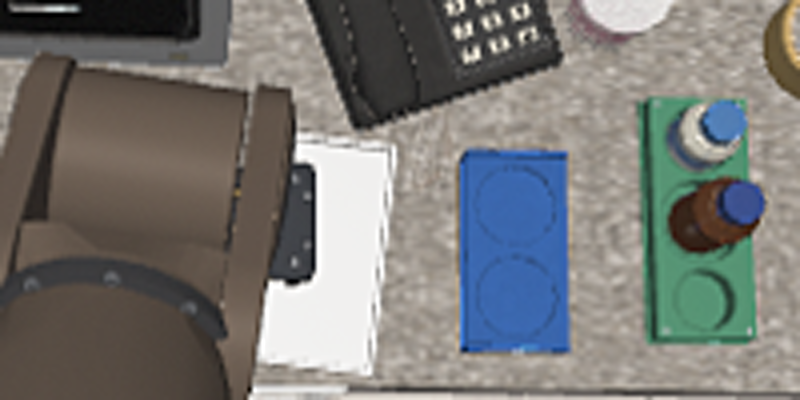

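The stain bottle stands upright in the large well (cap at crop (741,202)). Next the oil bottle.

```bash
python3 -m handwheel '{"turn":[[0,0,0],[0,0,0],[0,0,0],[0,0,0],[0,0,0],[0,0,0],[0,0,0],[0,0,0]],"offset":[[0,4,-15],[0,4,-55],[0,4,-100],[0,4,-140],[0,4,-170],[0,4,-186],[0,4,-186],[0,4,-186]],"claw":[70,70,70,70,70,70,70,50]}'
python3 -m handwheel '{"turn":[[0,0,0],[0,0,0],[0,0,0],[0,0,0],[0,0,0],[0,0,0]],"offset":[[0,0,0],[0,0,0],[0,0,0],[0,0,0],[0,0,0],[0,0,0]],"claw":[40,28,28,28,28,28]}'
```

```text
time_s: 10.1
position: [0.4521, 0.0069, 0.0356]
ee_rot: [1.0, 0.001, 0.0, 0.0]
ft_force: [0.7, -0.2, -0.4]
grip_width: 0.0663
gripper_force: 0.0
time_s: 10.7
position: [0.452, 0.0077, 0.0355]
ee_rot: [1.0, 0.001, 0.0, 0.0]
ft_force: [-0.1, -0.1, 5.8]
grip_width: 0.0318
gripper_force: 30.0
```

```bash
python3 -m handwheel '{"turn":[[0,0,0],[0,0,0],[0,0,0],[0,0,0],[0,0,0],[0,0,0],[0,0,0],[0,0,0]],"offset":[[0,0,15],[0,0,45],[0,0,85],[0,0,120],[0,-25,140],[0,-60,140],[0,-105,140],[0,-150,140]],"claw":[28,28,28,28,28,28,28,28]}'
python3 -m handwheel '{"turn":[[0,0,0],[0,0,0],[0,0,0],[0,0,0],[0,0,0],[0,0,0],[0,0,0],[0,0,0]],"offset":[[0,-45,0],[-4,-90,0],[-7,-135,0],[-7,-180,0],[-7,-220,0],[-7,-250,0],[-7,-268,0],[-7,-268,0]],"claw":[28,28,28,28,28,28,28,28]}'
python3 - <<'E'
from h import *
s=arm.get_image("scene");t=arm.get_image("top")
a=cv2.resize(s["color"][90:190,330:430,::-1],(500,500),interpolation=cv2.INTER_CUBIC);b=cv2.resize(t["color"][170:240,350:392,::-1],(300,500),interpolation=cv2.INTER_CUBIC)
cv2.imwrite("pics/s5.png",np.hstack([a,b])); print(arm.observe()["position"])
E
```

```text
time_s: 11.5
position: [0.4515, -0.1436, 0.1755]
ee_rot: [1.0, 0.002, 0.0, 0.0]
ft_force: [1.1, 0.2, -0.8]
grip_width: 0.032
gripper_force: 30.0
time_s: 12.3
position: [0.4443, -0.4122, 0.1745]
ee_rot: [1.0, 0.0, -0.0, 0.0]
ft_force: [-0.8, 0.8, -0.8]
grip_width: 0.032
gripper_force: 30.0
[ 0.44443737 -0.40978132  0.1747085 ]
```

View pics/s5.png

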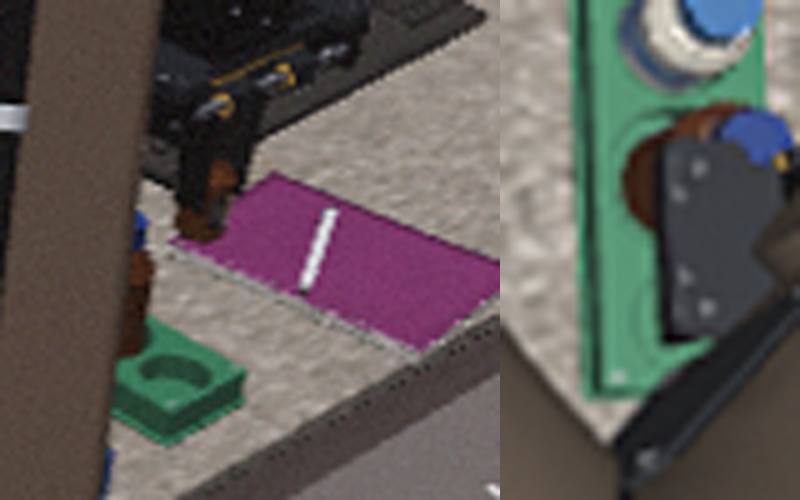

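```bash
python3 - <<'E'
from h import *
s=arm.get_image("scene"); p=cast(s,[(330+202/5,90+241/5)],.139)[0]; print(p, p[:2]-.0165*np.array([-.58,.815]))
E
```

```text
[ 0.43487414 -0.40398969  0.139     ] [ 0.44444414 -0.41743719]
```

```bash
python3 -m handwheel '{"turn":[[0,0,0],[0,0,0],[0,0,0],[0,0,0],[0,0,0],[0,0,0],[0,0,0],[0,0,0]],"offset":[[2,0,-25],[2,0,-60],[2,0,-90],[2,0,-110],[2,0,-120],[2,0,-126],[2,0,-130],[2,0,-132]],"claw":[28,28,28,28,28,28,28,28]}'
python3 -m handwheel '{"turn":[[0,0,0],[0,0,0]],"offset":[[0,0,-1],[0,0,-1]],"claw":[28,28]}'
python3 -m handwheel '{"turn":[[0,0,0],[0,0,0]],"offset":[[0,0,-1],[0,0,-1]],"claw":[28,28]}'
```

```text
time_s: 13.25
position: [0.4471, -0.4104, 0.0437]
ee_rot: [1.0, 0.001, 0.0, 0.0]
ft_force: [-0.8, -1.7, 0.1]
grip_width: 0.0321
gripper_force: 30.0
time_s: 13.45
position: [0.4469, -0.4104, 0.0426]
ee_rot: [1.0, 0.001, 0.0, 0.0]
ft_force: [0.3, 0.9, 0.3]
grip_width: 0.0322
gripper_force: 30.0
time_s: 13.65
position: [0.4469, -0.4105, 0.0415]
ee_rot: [1.0, 0.001, 0.0, 0.0]
ft_force: [0.3, -0.6, 1.9]
grip_width: 0.0319
gripper_force: 30.0
```

```bash
python3 -m handwheel '{"turn":[[0,0,0],[0,0,0],[0,0,0],[0,0,0],[0,0,0],[0,0,0],[0,0,0],[0,0,0]],"offset":[[0,0,0],[0,0,0],[0,0,0],[0,0,0],[0,0,0],[0,0,10],[0,0,35],[0,0,75]],"claw":[34,40,50,60,70,70,70,70]}'
python3 -m handwheel '{"turn":[[0,0,0],[0,0,0],[0,0,0],[0,0,0],[0,0,0],[0,0,0],[0,0,0],[0,0,0]],"offset":[[0,0,45],[0,20,85],[0,60,95],[5,110,95],[15,160,95],[25,210,95],[35,260,95],[45,310,95]],"claw":[75,75,75,75,75,75,75,75]}'
python3 -m handwheel '{"turn":[[0,0,0],[0,0,0],[0,0,0],[0,0,0],[0,0,0],[0,0,0],[0,0,0],[0,0,0]],"offset":[[0,50,0],[0,100,0],[0,150,0],[0,200,0],[0,250,0],[0,300,0],[0,340,0],[0,362,0]],"claw":[75,75,75,75,75,75,75,75]}'
python3 - <<'E'
from h import *
s=arm.get_image("scene");t=arm.get_image("top")
a=cv2.resize(s["color"][200:290,130:260,::-1],(400,277),interpolation=cv2.INTER_CUBIC);b=cv2.resize(t["color"][150:240,270:400,::-1],(400,277),interpolation=cv2.INTER_CUBIC)
cv2.imwrite("pics/s6.png",np.hstack([a,b])); print(arm.observe()["position"])
E
```

```text
time_s: 14.45
position: [0.4461, -0.4096, 0.1159]
ee_rot: [1.0, 0.001, -0.001, -0.001]
ft_force: [0.6, -0.5, -0.6]
grip_width: 0.0699
gripper_force: 0.0
time_s: 15.25
position: [0.4909, -0.1025, 0.2121]
ee_rot: [1.0, 0.001, 0.001, 0.0]
ft_force: [0.8, 0.1, 0.7]
grip_width: 0.075
gripper_force: 0.0
time_s: 16.05
position: [0.4904, 0.2605, 0.2119]
ee_rot: [1.0, 0.002, 0.0, -0.0]
ft_force: [-0.3, -0.2, 0.5]
grip_width: 0.0749
gripper_force: 0.0
[0.49048991 0.25996608 0.21167611]
```

View pics/s6.png

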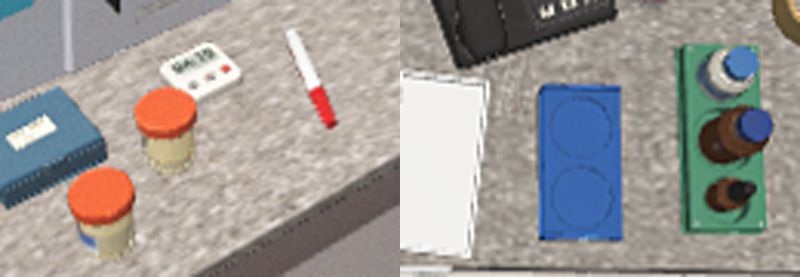

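Both bottles stand in their wells. Now cup A.

```bash
python3 -m handwheel '{"turn":[[0,0,0],[0,0,0],[0,0,0],[0,0,0],[0,0,0],[0,0,0],[0,0,0],[0,0,0]],"offset":[[3,5,-20],[3,5,-60],[3,5,-100],[3,5,-130],[3,5,-150],[3,5,-160],[3,5,-160],[3,5,-160]],"claw":[78,78,78,78,78,78,78,60]}'
python3 -m handwheel '{"turn":[[0,0,0],[0,0,0],[0,0,0],[0,0,0],[0,0,0]],"offset":[[0,0,0],[0,0,0],[0,0,0],[0,0,0],[0,0,0]],"claw":[48,48,48,48,48]}'
python3 -m handwheel '{"turn":[[0,0,0],[0,0,0],[0,0,0],[0,0,0],[0,0,0],[0,0,0],[0,0,0],[0,0,0]],"offset":[[0,0,15],[0,0,45],[0,0,85],[0,-20,110],[0,-60,120],[0,-110,120],[0,-160,120],[0,-210,120]],"claw":[48,48,48,48,48,48,48,48]}'
```

```text
time_s: 16.95
position: [0.4945, 0.2623, 0.0522]
ee_rot: [1.0, 0.001, 0.001, -0.0]
ft_force: [-0.4, -0.2, 0.2]
grip_width: 0.0741
gripper_force: 0.0
time_s: 17.45
position: [0.4943, 0.2628, 0.0518]
ee_rot: [1.0, 0.001, 0.001, -0.0]
ft_force: [-0.3, 0.4, 6.2]
grip_width: 0.0516
gripper_force: 30.0
time_s: 18.25
position: [0.4935, 0.0509, 0.1713]
ee_rot: [1.0, 0.001, 0.0, 0.0]
ft_force: [0.3, -0.2, -0.7]
grip_width: 0.0519
gripper_force: 30.0
```

```bash
python3 -m handwheel '{"turn":[[0,0,0],[0,0,0],[0,0,0],[0,0,0],[0,0,0],[0,0,0],[0,0,0],[0,0,0]],"offset":[[5,-50,0],[10,-100,0],[15,-150,0],[20,-200,0],[23,-250,0],[23,-295,0],[23,-315,0],[23,-315,0]],"claw":[48,48,48,48,48,48,48,48]}'
python3 - <<'E'
from h import *
s=arm.get_image("scene");t=arm.get_image("top")
a=cv2.resize(s["color"][90:190,280:400,::-1],(480,400),interpolation=cv2.INTER_CUBIC);b=cv2.resize(t["color"][160:240,296:360,::-1],(320,400),interpolation=cv2.INTER_CUBIC)
cv2.imwrite("pics/s7.png",np.hstack([a,b])); print(arm.observe()["position"])
E
```

```text
time_s: 19.05
position: [0.5165, -0.2646, 0.1707]
ee_rot: [1.0, -0.0, -0.0, 0.0]
ft_force: [-0.0, 0.2, -0.9]
grip_width: 0.0521
gripper_force: 30.0
[ 0.51657446 -0.26178876  0.17087611]
```

View pics/s7.png

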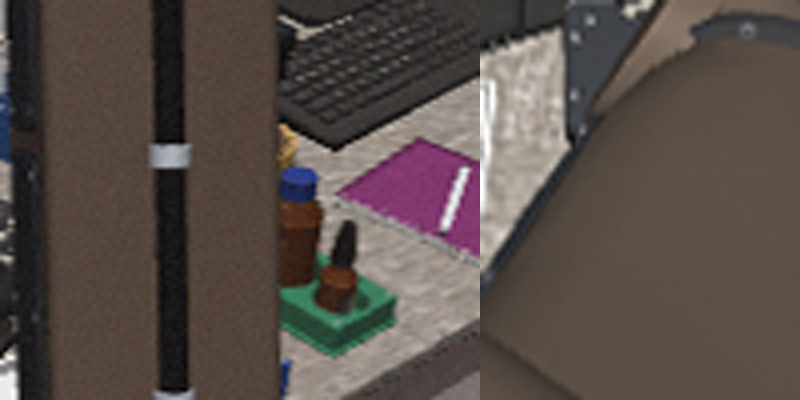

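The arm hides the carrier, and the bottles stand well in the caddy. I'll lower with a force check just below deck level.

```bash
python3 -m handwheel '{"turn":[[0,0,0],[0,0,0],[0,0,0],[0,0,0],[0,0,0],[0,0,0],[0,0,0]],"offset":[[0,-1,-25],[0,-1,-55],[0,-1,-75],[0,-1,-86],[0,-1,-92],[0,-1,-95],[0,-1,-95]],"claw":[48,48,48,48,48,48,48]}'
```

```text
time_s: 19.85
position: [0.5172, -0.2632, 0.0766]
ee_rot: [1.0, 0.001, 0.0, 0.0]
ft_force: [-0.3, 0.3, -0.5]
grip_width: 0.0515
gripper_force: 30.0
```

Foot is through the deck hole with no contact.

```bash
python3 -m handwheel '{"turn":[[0,0,0],[0,0,0],[0,0,0],[0,0,0],[0,0,0]],"offset":[[0,0,-7],[0,0,-13],[0,0,-17],[0,0,-19],[0,0,-19]],"claw":[48,48,48,48,48]}'
python3 -m handwheel '{"turn":[[0,0,0],[0,0,0]],"offset":[[0,0,-1],[0,0,-1]],"claw":[48,48]}'
python3 -m handwheel '{"turn":[[0,0,0],[0,0,0]],"offset":[[0,0,-1],[0,0,-1]],"claw":[48,48]}'
```

```text
time_s: 20.35
position: [0.5168, -0.2634, 0.0568]
ee_rot: [1.0, 0.001, -0.0, -0.0]
ft_force: [0.0, -0.2, -1.0]
grip_width: 0.0518
gripper_force: 30.0
time_s: 20.55
position: [0.517, -0.2635, 0.0562]
ee_rot: [1.0, 0.001, 0.0, 0.0]
ft_force: [0.5, -0.4, -1.5]
grip_width: 0.0517
gripper_force: 30.0
time_s: 20.75
position: [0.5172, -0.2635, 0.0558]
ee_rot: [1.0, 0.001, 0.0, 0.0]
ft_force: [-1.1, 0.8, 5.2]
grip_width: 0.0516
gripper_force: 30.0
```

```bash
python3 -m handwheel '{"turn":[[0,0,0],[0,0,0],[0,0,0],[0,0,0],[0,0,0],[0,0,0],[0,0,0],[0,0,0]],"offset":[[0,0,0],[0,0,0],[0,0,0],[0,0,0],[0,0,15],[0,0,50],[0,0,95],[0,20,135]],"claw":[53,60,70,78,78,78,78,78]}'
python3 -m handwheel '{"turn":[[0,0,0],[0,0,0],[0,0,0],[0,0,0],[0,0,0],[0,0,0],[0,0,0],[0,0,0]],"offset":[[-10,40,15],[-20,85,15],[-30,130,15],[-40,175,15],[-50,220,15],[-60,265,15],[-70,310,15],[-73,355,15]],"claw":[78,78,78,78,78,78,78,78]}'
python3 -m handwheel '{"turn":[[0,0,0],[0,0,0],[0,0,0],[0,0,0],[0,0,0],[0,0,0],[0,0,0]],"offset":[[0,48,0],[0,96,0],[0,144,0],[0,192,0],[0,228,0],[0,244,0],[0,244,0]],"claw":[78,78,78,78,78,78,78]}'
python3 - <<'E'
from h import *
s=arm.get_image("scene");t=arm.get_image("top");print(arm.observe()["position"])
a=cv2.resize(s["color"][180:300,110:250,::-1],(400,343),interpolation=cv2.INTER_CUBIC);b=cv2.resize(t["color"][150:240,290:395,::-1],(400,343),interpolation=cv2.INTER_CUBIC)
cv2.imwrite("pics/s8.png",np.hstack([a,b]))
E
```

```text
time_s: 21.55
position: [0.517, -0.2447, 0.1918]
ee_rot: [1.0, 0.0, 0.0, 0.0]
ft_force: [0.7, -0.2, -0.1]
grip_width: 0.0778
gripper_force: 0.0
time_s: 22.35
position: [0.4428, 0.1132, 0.2053]
ee_rot: [1.0, 0.001, -0.0, 0.0]
ft_force: [1.8, -0.9, 0.2]
grip_width: 0.078
gripper_force: 0.0
time_s: 23.05
position: [0.4436, 0.3567, 0.2047]
ee_rot: [1.0, 0.002, -0.0, 0.0]
ft_force: [-0.2, -0.1, -0.1]
grip_width: 0.078
gripper_force: 0.0
[0.44380489 0.35458109 0.20489716]
```

View pics/s8.png

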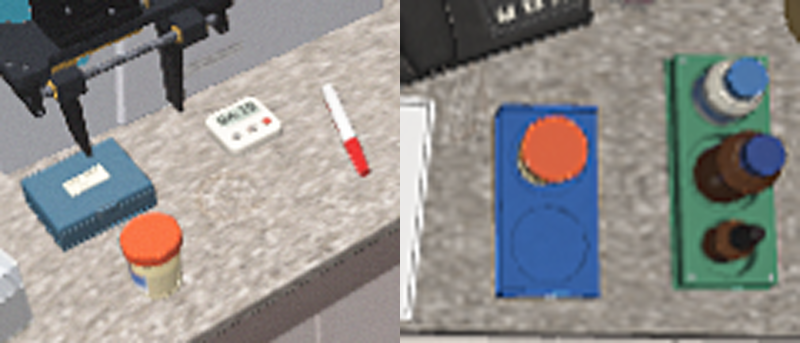

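Cup A is in the far hole, upright; now cup B.

```bash
python3 -m handwheel '{"turn":[[0,0,0],[0,0,0],[0,0,0],[0,0,0],[0,0,0],[0,0,0],[0,0,0],[0,0,0]],"offset":[[0,0,-20],[0,0,-60],[0,0,-100],[0,0,-130],[0,0,-148],[0,0,-153],[0,0,-153],[0,0,-153]],"claw":[78,78,78,78,78,78,78,60]}'
python3 -m handwheel '{"turn":[[0,0,0],[0,0,0],[0,0,0],[0,0,0],[0,0,0]],"offset":[[0,0,0],[0,0,0],[0,0,0],[0,0,0],[0,0,0]],"claw":[48,48,48,48,48]}'
python3 -m handwheel '{"turn":[[0,0,0],[0,0,0],[0,0,0],[0,0,0],[0,0,0],[0,0,0],[0,0,0],[0,0,0]],"offset":[[0,0,15],[0,0,45],[0,0,85],[0,-20,115],[0,-60,135],[0,-105,135],[0,-150,135],[0,-195,135]],"claw":[48,48,48,48,48,48,48,48]}'
python3 -m handwheel '{"turn":[[0,0,0],[0,0,0],[0,0,0],[0,0,0],[0,0,0],[0,0,0],[0,0,0],[0,0,0]],"offset":[[0,-45,0],[0,-90,0],[0,-135,0],[0,-180,0],[0,-225,0],[0,-270,0],[0,-315,0],[0,-360,0]],"claw":[48,48,48,48,48,48,48,48]}'
```

```text
time_s: 23.95
position: [0.4446, 0.3552, 0.0533]
ee_rot: [1.0, 0.001, 0.001, -0.0]
ft_force: [-0.1, 0.8, -0.3]
grip_width: 0.0742
gripper_force: 0.0
time_s: 24.45
position: [0.4442, 0.3557, 0.0526]
ee_rot: [1.0, 0.001, 0.0, -0.0]
ft_force: [-0.7, -0.8, 6.5]
grip_width: 0.0511
gripper_force: 30.0
time_s: 25.25
position: [0.4435, 0.1591, 0.1873]
ee_rot: [1.0, 0.001, 0.0, -0.0]
ft_force: [0.6, 0.0, -0.8]
grip_width: 0.0509
gripper_force: 30.0
time_s: 26.05
position: [0.4435, -0.2013, 0.1872]
ee_rot: [1.0, 0.001, 0.0, 0.0]
ft_force: [0.6, 1.1, 0.0]
grip_width: 0.0509
gripper_force: 30.0
```

```bash
python3 -m handwheel '{"turn":[[0,0,0],[0,0,0],[0,0,0],[0,0,0]],"offset":[[2,-35,0],[2,-57,0],[2,-62,0],[2,-62,0]],"claw":[48,48,48,48]}'
python3 -m handwheel '{"turn":[[0,0,0],[0,0,0],[0,0,0],[0,0,0],[0,0,0],[0,0,0],[0,0,0]],"offset":[[0,0,-25],[0,0,-60],[0,0,-85],[0,0,-99],[0,0,-106],[0,0,-110],[0,0,-110]],"claw":[48,48,48,48,48,48,48]}'
```

```text
time_s: 26.45
position: [0.4457, -0.2615, 0.1869]
ee_rot: [1.0, 0.0, -0.0, -0.0]
ft_force: [0.4, 0.2, -0.1]
grip_width: 0.0511
gripper_force: 30.0
time_s: 27.15
position: [0.4461, -0.261, 0.0774]
ee_rot: [1.0, 0.001, 0.0, 0.0]
ft_force: [0.1, 0.6, -0.4]
grip_width: 0.0508
gripper_force: 30.0
```

```bash
python3 -m handwheel '{"turn":[[0,0,0],[0,0,0],[0,0,0],[0,0,0],[0,0,0]],"offset":[[0,-2,-7],[0,-2,-13],[0,-2,-17],[0,-2,-19],[0,-2,-19]],"claw":[48,48,48,48,48]}'
python3 -m handwheel '{"turn":[[0,0,0],[0,0,0]],"offset":[[0,0,-1],[0,0,-1]],"claw":[48,48]}'
python3 -m handwheel '{"turn":[[0,0,0],[0,0,0]],"offset":[[0,0,-1],[0,0,-1]],"claw":[48,48]}'
```

```text
time_s: 27.65
position: [0.4459, -0.2634, 0.0579]
ee_rot: [1.0, 0.001, -0.0, -0.0]
ft_force: [-0.5, 0.2, -0.5]
grip_width: 0.051
gripper_force: 30.0
time_s: 27.85
position: [0.446, -0.2635, 0.0572]
ee_rot: [1.0, 0.001, 0.0, 0.0]
ft_force: [-0.8, -0.1, 0.8]
grip_width: 0.0511
gripper_force: 30.0
time_s: 28.05
position: [0.4462, -0.2635, 0.0566]
ee_rot: [1.0, 0.001, 0.0, 0.0]
ft_force: [-0.9, 0.7, 4.6]
grip_width: 0.0512
gripper_force: 30.0
```

```bash
python3 -m handwheel '{"turn":[[0,0,0],[0,0,0],[0,0,0],[0,0,0],[0,0,0],[0,0,0],[0,0,0],[0,0,0]],"offset":[[0,0,0],[0,0,0],[0,0,0],[0,0,0],[0,0,15],[0,0,50],[0,0,95],[0,20,120]],"claw":[53,60,70,78,78,78,78,78]}'
python3 -m handwheel '{"turn":[[0,0,-6],[0,0,-12],[0,0,-17.3],[0,0,-17.3],[0,0,-17.3],[0,0,-17.3],[0,0,-17.3],[0,0,-17.3]],"offset":[[10,45,0],[20,90,0],[30,135,0],[40,180,0],[50,225,0],[55,270,0],[55,310,0],[55,330,0]],"claw":[55,55,55,55,55,55,55,55]}'
python3 -m handwheel '{"turn":[[0,0,0],[0,0,0],[0,0,0]],"offset":[[0,20,0],[0,24,0],[0,24,0]],"claw":[55,55,55]}'
python3 - <<'E'
from h import *
s=arm.get_image("scene");t=arm.get_image("top");print(arm.observe()["position"])
a=cv2.resize(s["color"][150:270,170:290,::-1],(400,400),interpolation=cv2.INTER_CUBIC);b=cv2.resize(t["color"][150:240,290:380,::-1],(400,400),interpolation=cv2.INTER_CUBIC)
cv2.imwrite("pics/s9.png",np.hstack([a,b]))
for lo,hi in (((0,150,110),(4,255,255)),((174,150,110),(179,255,255))):
    for c in blobs(s["color"],lo,hi,(215,205,250,245),8): print("red",cen(c),cv2.contourArea(c),cast(s,cen(c),.008))
for c in blobs(s["color"],(0,0,190),(179,40,255),(215,205,240,235),8): print("white",cen(c),cv2.contourArea(c),cast(s,cen(c),.008))
E
```

```text
time_s: 28.85
position: [0.4467, -0.245, 0.1789]
ee_rot: [1.0, 0.0, 0.001, 0.001]
ft_force: [0.5, -0.3, 0.4]
grip_width: 0.0783
gripper_force: 0.0
time_s: 29.65
position: [0.5006, 0.0893, 0.1761]
ee_rot: [0.989, -0.148, -0.0, -0.0]
ft_force: [0.5, 0.6, -0.4]
grip_width: 0.055
gripper_force: 0.0
time_s: 29.95
position: [0.5008, 0.1108, 0.1761]
ee_rot: [0.989, -0.149, -0.0, 0.0]
ft_force: [0.3, -0.5, 0.5]
grip_width: 0.0552
gripper_force: 0.0
[0.50093449 0.10988815 0.17610095]
red [234.6754386 234.3245614] 38.0 [[0.45978522 0.12369379 0.008     ]]
white [227.87810945 218.85820896] 67.0 [[0.52572935 0.10081311 0.008     ]]
```

View pics/s9.png

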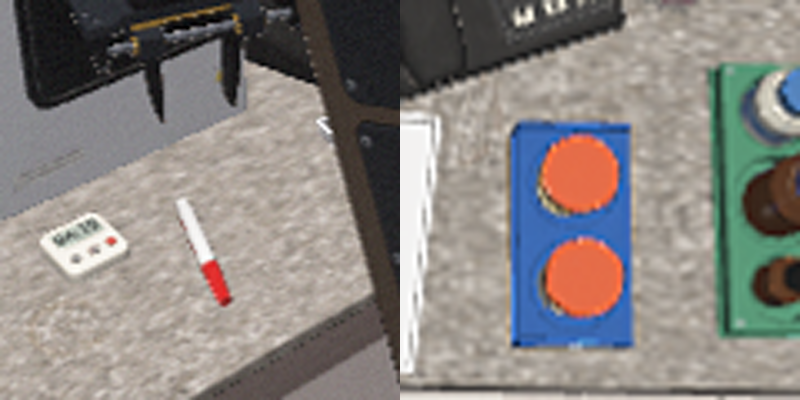

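Both cups stand in the carrier, and the scene view confirms the marker's middle and angle. Grasping the marker.

```bash
python3 -m handwheel '{"turn":[[0,0,0],[0,0,0],[0,0,0],[0,0,0],[0,0,0],[0,0,0],[0,0,0]],"offset":[[0,0,-30],[0,0,-75],[0,0,-115],[0,0,-140],[0,0,-155],[0,0,-161],[0,0,-162]],"claw":[55,55,55,55,55,55,55]}'
python3 -m handwheel '{"turn":[[0,0,0],[0,0,0],[0,0,0],[0,0,0],[0,0,0],[0,0,0]],"offset":[[0,0,0],[0,0,0],[0,0,0],[0,0,0],[0,0,0],[0,0,0]],"claw":[40,25,10,10,10,10]}'
```

```text
time_s: 30.75
position: [0.5009, 0.1098, 0.0138]
ee_rot: [0.989, -0.15, -0.0, 0.0]
ft_force: [0.2, 1.4, -0.3]
grip_width: 0.055
gripper_force: 0.0
time_s: 31.35
position: [0.501, 0.1106, 0.0143]
ee_rot: [0.989, -0.149, 0.0, 0.0]
ft_force: [0.0, -1.1, 3.0]
grip_width: 0.0145
gripper_force: 29.9
```

```bash
python3 -m handwheel '{"turn":[[0,0,0],[0,0,0],[0,0,0],[0,0,4],[0,0,8],[0,0,11],[0,0,11],[0,0,11]],"offset":[[0,0,10],[0,0,35],[0,0,65],[-5,-25,80],[-10,-65,80],[-15,-110,80],[-21,-155,80],[-21,-195,80]],"claw":[10,10,10,10,10,10,10,10]}'
python3 -m handwheel '{"turn":[[0,0,0],[0,0,0],[0,0,0],[0,0,0],[0,0,0],[0,0,0],[0,0,0],[0,0,0]],"offset":[[0,-25,0],[0,-32,0],[0,-32,-20],[0,-32,-45],[0,-32,-60],[0,-32,-68],[0,-32,-73],[0,-32,-75]],"claw":[10,10,10,10,10,10,10,10]}'
```

```text
time_s: 32.15
position: [0.4791, -0.0862, 0.0949]
ee_rot: [0.999, -0.054, 0.0, 0.0]
ft_force: [0.2, 0.7, 0.2]
grip_width: 0.0148
gripper_force: 29.8
time_s: 32.95
position: [0.4801, -0.1161, 0.0193]
ee_rot: [0.999, -0.054, 0.0, 0.0]
ft_force: [0.5, -0.5, 0.1]
grip_width: 0.0145
gripper_force: 29.8
```

```bash
python3 -m handwheel '{"turn":[[0,0,0],[0,0,0]],"offset":[[0,0,-2],[0,0,-2]],"claw":[10,10]}'
python3 -m handwheel '{"turn":[[0,0,0],[0,0,0]],"offset":[[0,0,-1],[0,0,-1]],"claw":[10,10]}'
```

```text
time_s: 33.15
position: [0.4801, -0.1164, 0.0175]
ee_rot: [0.999, -0.054, 0.0, 0.0]
ft_force: [-0.2, -0.4, 0.0]
grip_width: 0.0147
gripper_force: 29.8
time_s: 33.35
position: [0.4801, -0.1165, 0.0164]
ee_rot: [0.999, -0.054, 0.0, 0.0]
ft_force: [-0.0, 0.8, 0.4]
grip_width: 0.0148
gripper_force: 29.8
```

```bash
python3 -m handwheel '{"turn":[[0,0,0],[0,0,0],[0,0,0],[0,0,0],[0,0,0],[0,0,0],[0,0,0],[0,0,0]],"offset":[[0,0,-0.5],[0,0,-0.5],[0,0,-0.5],[0,0,-0.5],[0,0,0],[0,0,15],[0,0,50],[0,0,95]],"claw":[10,18,26,36,40,40,40,40]}'
python3 -m handwheel '{"turn":[[0,0,0],[0,0,0],[0,0,0],[0,0,0],[0,0,0],[0,0,0],[0,0,0],[0,0,0]],"offset":[[0,0,45],[0,30,90],[0,75,100],[0,120,100],[0,165,100],[0,210,100],[0,250,100],[0,250,100]],"claw":[40,40,40,40,40,40,40,40]}'
python3 - <<'E'
from h import *
s=arm.get_image("scene");t=arm.get_image("top");print(arm.observe()["time_s"])
b=cv2.resize(t["color"][150:240,250:400,::-1],None,fx=5.3,fy=5.3,interpolation=cv2.INTER_CUBIC)
cv2.imwrite("pics/s10.png",b)
E
```

```text
time_s: 34.15
position: [0.4791, -0.1162, 0.1111]
ee_rot: [0.999, -0.054, -0.002, -0.001]
ft_force: [0.7, 0.9, 0.7]
grip_width: 0.0399
gripper_force: 0.0
time_s: 34.95
position: [0.4794, 0.1372, 0.2111]
ee_rot: [0.999, -0.052, 0.0, -0.0]
ft_force: [-0.8, -0.9, -0.3]
grip_width: 0.0403
gripper_force: 0.0
35.05
```

View pics/s10.png

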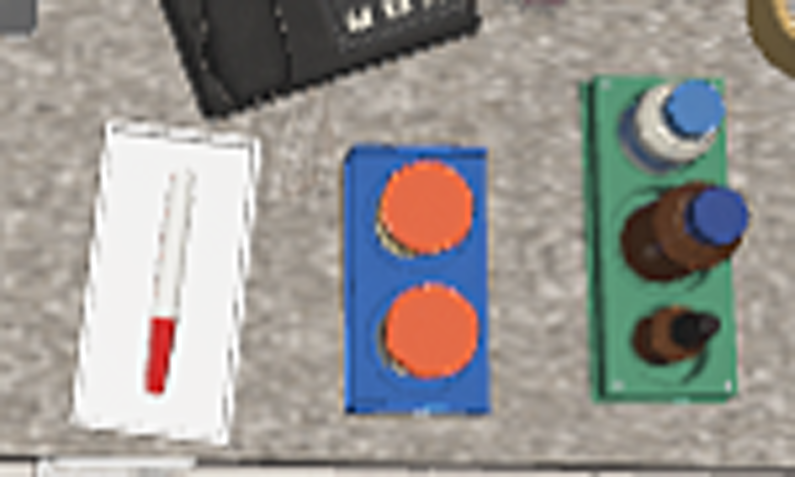

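The marker lies flat in the tray (from (155,390) to (185,175)), both cups are in the carrier, and all three caddy bottles stand upright. Handing in.

```bash
python3 -c "from plant import arm; print(arm.job_done())"
```

```text
the job is handed in; nothing more can be done
None
```

All five things are sorted into their places, upright or flat as asked, confirmed by a last top-camera picture, and the job was handed in at about 35 s; no verdict was returned.

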